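# Clear the serving mat and present the massage ball on its dish

### The job

With the wooden sweep block, push the three soap bars off the grey serving mat into the low three-sided bay (do not touch the bars with the gripper), and leave the block standing upright clear of the round mat. Then pick up the white dish by its upright tab handle, keeping it level so that the loose ball stays in the middle, carry it over the round mat and turn it through a quarter turn so that its handle points along the mat's straight tongue. Finish while still holding it there still and level about 10 cm above the mat; do not set it down or let go, and leave the other things on the counter undisturbed.

Things in the scene. Friction and masses are not known exactly. Their poses are not given: they have to be found in the camera images.
- station: Fixed serving place. Origin: centre of the round grey mat (130 mm across, flush with the counter). The mat's straight tongue, 36 mm wide, points along -y to 120 mm from the origin. On the +y side is the bay: three dark wooden walls 20 mm high, 10 mm thick, no floor; inside 190 mm wide along x, centred on x = 0; open mouth at y = +100 mm facing the mat, back wall's inner face at y = +225 mm.
- bay_mouth (a point): Centre of the bay's open mouth at counter level, 100 mm along +y from the station's origin.
- bar0: One of three alike white soap bars, 30 x 24 x 14 mm (x, y, z), lying flat, loose on the mat in front of the bay. Origin: centre of the underside. About 15 g.
- bar1: One of three alike white soap bars, 30 x 24 x 14 mm (x, y, z), lying flat, loose on the mat in front of the bay. Origin: centre of the underside. About 15 g.
- bar2: One of three alike white soap bars, 30 x 24 x 14 mm (x, y, z), lying flat, loose on the mat in front of the bay. Origin: centre of the underside. About 15 g.
- sweep: Loose wooden sweep block, about 0.16 kg, standing on its flat rubber sole: foot 150 mm long (own x), 30 mm thick (own y), 26 mm high; on it a central grip ridge 75 mm long (x), 22 mm thick (y), from 26 to 76 mm height. Origin: centre of the sole.
- sweep_grip (a point): Middle of the sweep block's grip ridge, 55 mm above its sole.
- dish: Loose white dish, 0.15 kg, 128 mm across, rim 26 mm high, floor a shallow cone (11 degrees). Origin: centre of the underside, z up. Upright tab handle outside the rim on its own -x side: 12 mm thick (y), 60 to 106 mm out from the centre, 12 to 58 mm above the underside. Starts beside the mat on station -y, handle along station -x within 10 degrees; must end with handle along station -y.
- dish_handle (a point): Point to grip on the dish's tab handle: in the middle of its thickness, 88 mm out from the dish's centre, 42 mm above the dish's underside.
- dish_center (a point): Lowest point of the dish's floor, on its axis, 7 mm above its underside.
- ball_center (a point): Centre of the loose dark wooden ball, 34 mm across, about 20 g, which rests in the middle of the dish.
- jar: Bystander, leave alone: glass jar with a metal lid, 72 mm wide, 85 mm tall. Origin: centre of the underside.
- carton: Bystander, leave alone: white paper carton 50 x 50 x 100 mm. Origin: centre of the underside.
- candle: Bystander, leave alone: flat round metal tin, 60 mm wide, 36 mm tall. Origin: centre of the underside.
- brush: Bystander, leave alone: flat hand brush, 180 mm long, lying down. Origin: on its length, on the counter.
- vial: Bystander, leave alone: small amber bottle, 36 mm wide, 85 mm tall. Origin: centre of the underside.
- lotion: Bystander, leave alone: white lotion bottle, 68 mm wide, 160 mm tall. Origin: centre of the underside.
Mind the look-alikes: they are no part of the job. What is meant by the dish is not blue, and is the larger of those in its own colour. Of the things like the sweep, leave any that is green; of the rest the larger one is meant.

How it is judged (in metres and radians):
On the way, in this order (a step that is already met when the one before it is completed fails the run):
1. all three soap bars are inside the bay and the sweep block is let go, standing on the counter clear of the round mat (y of bar0 in the frame of station between 0.105 and 0.225 m and x of bar0 in the frame of station between -0.095 and 0.095 m and height (world z) of each of bar0, bar1, bar2 below 0.03 m and y of bar1 in the frame of station between 0.105 and 0.225 m and x of bar1 in the frame of station between -0.095 and 0.095 m and y of bar2 in the frame of station between 0.105 and 0.225 m and x of bar2 in the frame of station between -0.095 and 0.095 m and horizontal distance between sweep and station above 0.078 m and angle between sweep's own z axis and vertical below 0.2 rad and height (world z) of sweep below 0.01 m and contact force between sweep and the fingers below 0.1 N), for 0.2 s.
2. the dish is lifted clear of the counter by its handle with the ball in its middle (height (world z) of dish above 0.03 m and distance between the grasp point and dish_handle below 0.035 m and contact force between dish and the fingers above 1 N and horizontal distance between ball_center and dish_center below 0.014 m), for 0.2 s.
At the end, for the whole second after the job is handed in: Bars inside the bay; block upright, let go, centre 78+ mm from the mat centre. Dish held by its handle, underside 60-150 mm up, centre within 30 mm of the mat centre, handle along the tongue within 0.2 rad, tilt under 0.1 rad, still, ball within 14 mm of the middle (all of step 1 and distance between the grasp point and dish_handle below 0.035 m and contact force between dish and the fingers above 1 N and horizontal distance between ball_center and dish_center below 0.014 m and height (world z) of dish between 0.06 and 0.15 m and horizontal distance between dish and station below 0.03 m and y of dish_handle in the frame of station below -0.05 m and angle between the x axis of dish and the y axis of station, either way round below 0.2 rad and angle between dish's own z axis and vertical below 0.1 rad and linear speed of dish below 0.03 m/s and angular speed of dish below 0.2 rad/s); the arm keeps its last pose, push and grip.
It fails at once if the gripper, the arm or the dish touches a soap bar (contact force between any of bar0, bar1, bar2 and the fingers above 0.3 N or contact force between any of bar0, bar1, bar2 and the arm above 0.3 N or contact force between any of bar0, bar1, bar2 and dish above 0.3 N).
It fails at once if the gripper or arm touches the ball (contact force between ball and the fingers above 0.3 N or contact force between ball and the arm above 0.3 N).
It fails at once if the dish is tipped by more than 0.2 rad (angle between dish's own z axis and vertical above 0.2 rad).
It fails at once if the ball strays more than 30 mm from the middle of the dish (horizontal distance between ball_center and dish_center above 0.03 m).
It fails at once if a bystander is pushed more than 30 mm or toppled (distance of any of jar, carton, candle, brush, vial, lotion from where it was at the start of the episode above 0.03 m or angle between any of jar, carton, candle, brush, vial, lotion's own z axis and vertical above 0.5 rad).
It also fails if it takes over 58 s, if anything falls off the work surface, if the arm or the gripper's body presses on something with over 40 N, if the wrist force passes 120 N, or if a joint passes its speed limit or range.

### The arm

A 7-joint arm with a two-finger parallel gripper is mounted at the origin on the work surface. World frame = base frame: x ahead of the robot, y to its left, z up, the work surface at z = 0. Lengths are in m, angles in degrees, forces in N, time in s.
With the tool pointing down it reaches from about 0.4 to 0.85 m from the base axis. Payload 10.4 kg.
Tool frame: the origin (TCP) lies at the very end of the fingers, on their centre line; the grasp point (between the pads) lies 19 mm behind it; z points along the fingers, y is the line along which they close (so a half turn about z gives the same grasp; the last joint's range is limited). The gripper opens to 85 mm and grips with 20 to 120 N. Pads are 22 mm wide; open, the fingers measure 114 mm over their backs; the gripper's body (76 mm by 85 mm) begins 54 mm behind the grasp point. The pads swing forward as they close: fully open they stand 13 mm farther back than shut.
Start: joints at [63.163, 19.034, -3.707, 83.658, 1.238, 77.344, -5.071], TCP at [0.27, -0.564, 0.231] pointing down, gripper open.
Joint ranges: [-148.97, 148.97], [-28.65, 121.19], [-84.17, 76.75], [9.2, 138.47], [-72.65, 252.65], [3.7, 117.97], [-149.18, 149.18]. Speed limits (degrees/s): [127.2, 127.2, 159.86, 159.86, 180, 180, 180].

### API

Orientations are given as a 3x3 rotation matrix whose columns are the frame's x, y, z axes.
In Python, from bench import manip, eyes, job, nets gives the robot as it stands.
- The arm moves only by the tool arm_command, never from a script. Its argument "targets" is a list of rows, each a list of 7 numbers: the finger opening in m, from 0 to 0.0854, then the shift along the tool's x, y, z in m, then the turn, a rotation vector about the tool's x, y, z in rad. In form: [[hand, dx, dy, dz, ax, ay, az], ...]. A call has 1 to 12 rows; each row shifts and turns the commanded pose from where the row before left it, along the tool's axes as they then stand; what a row does not reach is not made up. A row lasts 1/12 s, in which the tool goes at most 41.7 mm and 7.16 degrees, less where a joint would pass 70% of its speed; a pose out of reach is approached as far as the arm can. A call with a gripper value outside its range is refused whole. The fingers move at their own pace and stop on an object; "newtons" is the grip in N (left out, the last holds). Time passes only in rows, so rows that do not move let the fingers close. It gives the time, the measured TCP pose, the force, the opening and the grip force at its end, in the units of the state.
- manip.observe(): the state, without advancing time (a new reading comes with each control period).
- eyes.snapshot(name): name is "scene" or "top" or "wrist"; returns (picture, depth): 420x560x3 uint8, red, green, blue; 420x560 float32, m along the optical axis (not along the pixel's ray), 0 where there is no reading.
- eyes.get_calibration(name): a dict with "fx", "fy", "cx", "cy" (pixels), "k1" (the pictures are not rectified: a ray, as slopes to the right and down, at radius r is drawn at 1 + k1 r^2 times it, then the intrinsics apply), "R" (3x3) and "t" (3): a world point X has camera coordinates R X + t; the wrist camera has in their place "tool_from_camera" (4x4, takes a point from camera to tool coordinates, whose origin is the TCP and whose axes are the flange's). Camera axes: x right, y down, z forward; pixel columns grow to the right and rows downward; lengths in m; the calibration is good to about 2 mm. A picture is of the moment at which its call begins: read the wrist's pose just before it. get_calibration takes no time and is no camera call.
- job.hand_in(): hands the job in; it is judged then, once.
Trained networks look in the newest picture that a camera, given by its name, has taken for a name from the list of things; names that differ only in an ending like _2 or _b are one class to them, and where a whole thing is asked for, a point or a joint stands for the part that bears it (a point fixed in the world has none). Each returns a list of dicts, best first, with "score" (0 to 1); they miss things now and then, are a little off and sometimes report something else, mostly with a low value. They report only what shows in the picture. A call takes as long as a camera call. They do not tell look-alikes from the thing itself.
- nets.boxes_of(thing, camera): "xyz" ([x, y, z] in m, in world coordinates, good to about 4 mm: the middle of the surface that is visible of it).
- nets.cut_out(thing, camera): "region" (420x560 bool, what is visible of it).
- nets.spot_point(thing, camera): "xyz" ([x, y, z] in m, in world coordinates, good to about 4 mm: a listed point, or the origin of a listed thing).
The state is a dict: "time_s": time; "joint_positions": joint angles; "joint_velocities": joint speeds; "tau": joint torques, N m; "position": TCP position; "tool_rot": TCP orientation; "ft_force": force on the tool from outside, world axes, zero at the start; "moment": the same for the moment, N m; "grip_width": opening from 0.0 (shut) to 1.0 (fully open); "gripper_force": force on a finger pad.
Only numpy, scipy, OpenCV 4.12 (cv2) and the standard library are available. Lean on these libraries where they do the work, as an engineer would, in place of code of your own. Each camera call takes 0.05 s, during which the arm holds its last target. There are 200 camera calls.

## Working session

There is one attempt and no reset: what is moved stays moved. The work goes in short steps, Python scripts to look and compute and a tool call to move; the robot and the scene stay as the last step left them, time stands still between calls to the robot, and variables do not carry over. Pictures are saved under pics/ and viewed, at most 10 in all, crops included, and the job is handed in when it is done.

Besides the shell and the picture viewer there is one more tool, called after ">>>" by a JSON object that holds its "fn" and its "kwargs", one argument or row to a line. arm_command: Moves the arm, as the interface text tells. Its arguments: {"type":"object","properties":{"targets":{"type":"array","items":{"type":"array","items":{"type":"number"}}},"newtons":{"type":"number"}},"required":["targets"]}

```bash
mkdir -p pics
cat > h.py <<'E'
import numpy as np, cv2
from bench import manip, eyes, job, nets
def shot(cam,name=None):
    s=manip.observe(); im,d=eyes.snapshot(cam)
    if name: cv2.imwrite('pics/'+name+'.png',im[...,::-1])
    return im,d,s
def cloud(cam,d,s=None):
    c=eyes.get_calibration(cam); v,u=np.mgrid[0:420,0:560]
    K=np.array([[c['fx'],0,c['cx']],[0,c['fy'],c['cy']],[0,0,1.]])
    p=np.stack([u.ravel(),v.ravel()],1).astype(np.float64)[:,None]
    n=cv2.undistortPoints(p,K,np.array([c['k1'],0,0,0.]))[:,0]
    P=np.c_[n,np.ones(len(n))]*d.reshape(-1,1)
    if 'R' in c: W=(P-np.array(c['t']))@np.array(c['R'])
    else:
        T=np.array(c['tool_from_camera']); W=P@T[:3,:3].T+T[:3,3]
        W=W@np.array(s['tool_rot']).T+np.array(s['position'])
    W[d.ravel()==0]=np.nan
    return W.reshape(420,560,3)
E
python3 - <<'E'
from h import *
print(manip.observe())
for c in('top','scene'):
    im,d,s=shot(c,c+'0'); np.save(c+'0.npy',cloud(c,d,s)); cv2.imwrite
    for t in ['station','bar0','sweep','sweep_grip','dish','dish_handle','ball_center','bay_mouth','jar','carton','candle','brush','vial','lotion']:
        print(c,t,[(np.round(x['xyz'],3).tolist(),round(x['score'],2)) for x in nets.spot_point(t,c)])
E
```

```text
{'time_s': 0.0, 'joint_positions': array([63.16353659, 19.07046911, -3.70801655, 83.7047475 ,  1.23640239,
       77.3443444 , -5.07235261]), 'joint_velocities': array([-0.02772757,  0.01196012,  0.06754691,  0.05063904, -0.00992312,
       -0.02767205,  0.08495697]), 'tau': array([-4.20965098e-04, -6.25444436e+01,  4.85468970e-02, -3.91595578e+01,
        1.61043461e-02,  9.98059666e-03,  1.03386628e-05]), 'position': array([ 0.26932865, -0.56357905,  0.23054287]), 'tool_rot': array([[ 9.02271337e-01,  4.31168215e-01, -6.35793653e-04],
       [ 4.31168682e-01, -9.02270488e-01,  1.23851999e-03],
       [-3.96473984e-05, -1.39161540e-03, -9.99999031e-01]]), 'ft_force': array([0.45244227, 0.54772732, 1.23284375]), 'moment': array([0.03385352, 0.01144291, 0.05492319]), 'gripper_force': 0.0, 'grip_width': 1.0009916834528305}
top station [([0.614, 0.033, -0.002], 0.94), ([0.453, 0.026, 0.057], 0.55)]
top bar0 [([0.64, -0.011, -0.003], 0.56), ([0.602, 0.078, -0.002], 0.54), ([0.574, -0.0, -0.001], 0.43)]
top sweep [([0.454, 0.024, -0.002], 0.92), ([0.339, 0.084, -0.002], 0.81), ([0.32, 0.2
[... 1226 characters left out ...]
), ([0.393, -0.368, -0.001], 0.62), ([0.58, -0.244, -0.001], 0.58)]
scene dish_handle [([0.495, -0.233, 0.042], 0.84), ([0.309, -0.1, 0.041], 0.84), ([0.355, -0.319, 0.028], 0.58)]
scene ball_center [([0.457, -0.103, 0.0], 0.7), ([0.584, -0.252, 0.024], 0.6)]
scene bay_mouth [([0.58, -0.248, 0.026], 0.37)]
scene jar [([0.753, -0.064, -0.001], 0.6), ([0.454, -0.1, 0.002], 0.22)]
scene carton [([0.742, -0.182, -0.002], 0.94), ([0.604, 0.084, 0.002], 0.69), ([0.491, 0.251, -0.002], 0.56)]
scene candle [([0.454, -0.104, -0.0], 0.66)]
scene brush [([0.774, 0.147, 0.005], 0.75)]
scene vial [([0.491, 0.247, -0.001], 0.51)]
scene lotion [([0.661, 0.346, -0.002], 0.65), ([0.775, 0.146, 0.007], 0.23)]
```

View pics/top0.png

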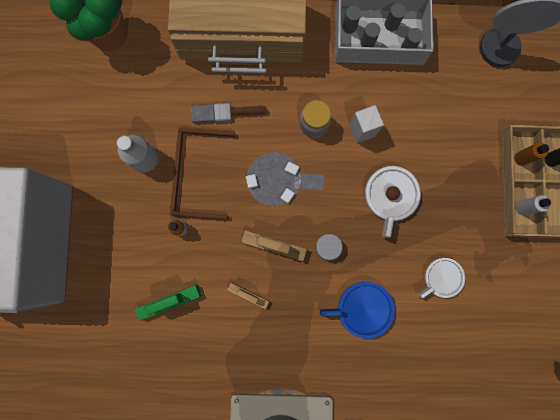

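View pics/scene0.png

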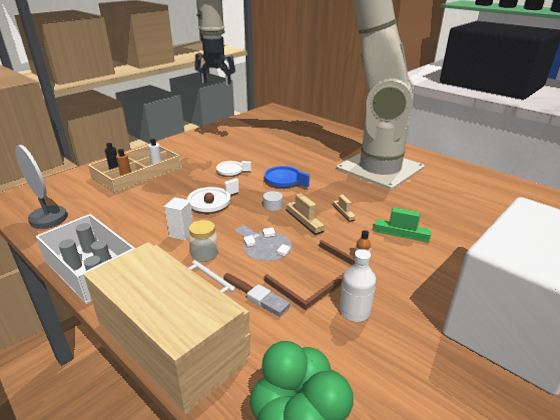

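The top view (image up = +x, left = +y) shows the following:
- **Mat:** centred near (273,180), with the tongue to the right and the bay at left (180,175).
- **Bars:** near (252,181), (292,168) and (287,196).
- **Sweep:** the large wooden block at (275,247).
- **Dish:** the large white one at (392,193), handle at (389,227).

The scene view agrees. Next I'll refine the poses from the point cloud.

Run:
```python
from h import *
W=np.load('top0.npy'); im=cv2.imread('pics/top0.png'); hsv=cv2.cvtColor(im,cv2.COLOR_BGR2HSV)
V,U=np.mgrid[0:420,0:560]
def box(u0,u1,v0,v1): return (U>=u0)&(U<=u1)&(V>=v0)&(V<=v1)
def rect(P,n):
    r=cv2.minAreaRect((P[:,:2]*1000).astype(np.float32)); print(n,len(P),'ctr',np.round(r[0],1),'size',np.round(r[1],1),'ang',round(r[2],1),'z',np.round(np.percentile(P[:,2],[5,50,95]),3))
# mat: grey, low z
m=box(235,330,140,215)&(hsv[...,1]<60)&(np.abs(W[...,2])<.006)
P=W[m]; 
disc=box(235,300,140,215)&m
c,r=cv2.minEnclosingCircle((W[disc&(U<298)][:,:2]*1000).astype(np.float32)); print('disc',c,r)
t=W[m&(U>303)]; rect(t,'tongue')
b=box(235,305,150,210)&(W[...,2]>.009)&(hsv[...,1]<60)
n,l=cv2.connectedComponents(b.astype(np.uint8))
for i in range(1,n):
    if (l==i).sum()>15: rect(W[l==i],'bar')
w=box(165,240,120,225)&(W[...,2]>.013)&(W[...,2]<.03)
n,l=cv2.connectedComponents(w.astype(np.uint8))
for i in range(1,n):
    if (l==i).sum()>60: rect(W[l==i],'wall')
s=box(238,312,225,268)
rect(W[s&(W[...,2]>.066)&(W[...,2]<.085)],'ridge'); rect(W[s&(W[...,2]>.018)&(W[...,2]<.035)],'foot')
h=box(375,410,205,245); rect(W[h&(W[...,2]>.05)&(W[...,2]<.066)],'handle')
d=box(360,425,160,225); 
c,r=cv2.minEnclosingCircle((W[d&(W[...,2]>.02)&(W[...,2]<.032)&(V<215)][:,:2]*1000).astype(np.float32)); print('rim',c,r)
d=box(386,401,185,201);q=W[d&(W[...,2]>.035)];print('ball',q[:,:2].mean(0),q[:,2].max())
```

```text
disc (614.5023803710938, 32.608909606933594) 65.0975112915039
tongue 288 ctr [610.5 -63.7] size [37.6 45.7] ang 1.1 z [-0.002  0.001  0.005]
bar 126 ctr [640.4 -10.6] size [29.9 23.8] ang 64.3 z [0.01  0.014 0.017]
bar 128 ctr [607.6  83.5] size [30.9 23.5] ang 15.4 z [0.01  0.014 0.018]
bar 128 ctr [574.9  -1.5] size [23.8 29.4] ang 56.9 z [0.011 0.014 0.018]
wall 901 ctr [623.2 200.2] size [135.7 210.9] ang 87.5 z [0.015 0.02  0.024]
ridge 337 ctr [456.1  26.8] size [74.8 22.1] ang 74.7 z [0.073 0.076 0.08 ]
foot 503 ctr [456.1  26.7] size [149.9  30.1] ang 74.4 z [0.022 0.026 0.03 ]
handle 117 ctr [ 503.  -234.2] size [13.4 44.9] ang 79.5 z [0.052 0.057 0.061]
rim (585.7297973632812, -247.3568878173828) 63.96965408325195
ball [ 0.58533022 -0.24735568] 0.045664880575650144
```

```bash
cat >> h.py <<'E'
from scipy.linalg import logm, expm
from scipy.spatial.transform import Rotation as Rt
def pose(x,y,z,yaw):
    a=np.deg2rad(yaw); c,s=np.cos(a),np.sin(a); T=np.eye(4)
    T[:3,:3]=np.array([[c,s,0],[s,-c,0],[0,0,-1.]]); T[:3,3]=x,y,z; return T
def now():
    s=manip.observe(); T=np.eye(4); T[:3,:3]=Rt.from_matrix(s['tool_rot']).as_matrix(); T[:3,3]=s['position']; return T,s
def plan(T0,T1,n,ramp=0):
    X=np.real(logm(np.linalg.inv(T0)@T1))
    w=np.array([min(1,(i+1)/(ramp+1),(n-i)/(ramp+1)) for i in range(n)]); w/=w.sum()
    last=None
    for k in w:
        D=expm(X*k); r=np.round(np.r_[D[:3,3],Rt.from_matrix(D[:3,:3]).as_rotvec()],4)
        print(r.tolist())
        if not ramp: print('x',n); break
E
python3 - <<'E'
from h import *
T,s=now(); print(s['time_s'])
A=pose(.456,.0268,.13,74.5); plan(T,A,20)
E
```

```text
1.5Traceback (most recent call last):
  File "<stdin>", line 3, in <module>
  File "h.py", line 28, in plan
    w=np.array([min(1,(i+1)/(ramp+1),(n-i)/(ramp+1)) for i in range(n)]); w/=w.sum()
                                                                          ^^^^^^^^^^
numpy._core._exceptions._UFuncOutputCastingError: Cannot cast ufunc 'divide' output from dtype('float64') to dtype('int64') with casting rule 'same_kind'
```

```bash
sed -i 's/min(1,/min(1.,/' h.py
python3 - <<'E'
from h import *
T,s=now()
A=pose(.456,.0268,.13,74.5); plan(T,A,20)
E
```

```text
[0.0292, -0.0128, 0.0051, 0.0, 0.0, -0.0427]
x 20
```

>>> {"fn": "arm_command", "kwargs": {
  "targets": [
    [0.085,0.0292,-0.0128,0.005,0,0,-0.0427],
    [0.085,0.0292,-0.0128,0.005,0,0,-0.0427],
    [0.085,0.0292,-0.0128,0.005,0,0,-0.0427],
    [0.085,0.0292,-0.0128,0.005,0,0,-0.0427],
    [0.085,0.0292,-0.0128,0.005,0,0,-0.0427],
    [0.085,0.0292,-0.0128,0.005,0,0,-0.0427],
    [0.085,0.0292,-0.0128,0.005,0,0,-0.0427],
    [0.085,0.0292,-0.0128,0.005,0,0,-0.0427],
    [0.085,0.0292,-0.0128,0.005,0,0,-0.0427],
    [0.085,0.0292,-0.0128,0.005,0,0,-0.0427]
  ]
}}

```text
time_s: 2.33
position: [0.4272, -0.2878, 0.1813]
tool_rot: [[0.641, 0.768, 0.0], [0.768, -0.641, -0.0], [-0.0, 0.001, -1.0]]
ft_force: [0.5, 0.3, 0.1]
grip_width: 0.991
gripper_force: 0.0
```

>>> {"fn": "arm_command", "kwargs": {
  "targets": [
    [0.085,0.0292,-0.0128,0.005,0,0,-0.0427],
    [0.085,0.0292,-0.0128,0.005,0,0,-0.0427],
    [0.085,0.0292,-0.0128,0.005,0,0,-0.0427],
    [0.085,0.0292,-0.0128,0.005,0,0,-0.0427],
    [0.085,0.0292,-0.0128,0.005,0,0,-0.0427],
    [0.085,0.0292,-0.0128,0.005,0,0,-0.0427],
    [0.085,0.0292,-0.0128,0.005,0,0,-0.0427],
    [0.085,0.0292,-0.0128,0.005,0,0,-0.0427],
    [0.085,0.0292,-0.0128,0.005,0,0,-0.0427],
    [0.085,0.0292,-0.0128,0.005,0,0,-0.0427],
    [0.085,0,0,0,0,0,0]
  ]
}}

```text
time_s: 3.25
position: [0.4549, 0.032, 0.1309]
tool_rot: [[0.258, 0.966, -0.0], [0.966, -0.258, 0.002], [0.001, -0.001, -1.0]]
ft_force: [0.4, 0.5, 1.0]
grip_width: 0.99
gripper_force: 0.0
```

Run:
```python
from h import *
T,s=now(); print(s['time_s'],s['position'],s['joint_positions'])
im,d,_=shot('wrist','w1'); W=cloud('wrist',d,s)
m=(W[...,2]>.068)&(W[...,2]<.085)&(np.hypot(W[...,0]-.456,W[...,1]-.027)<.06)
r=cv2.minAreaRect((W[m][:,:2]*1000).astype(np.float32)); print(r,np.median(W[m][:,2]))
plan(T,pose(.456,.0268,.036,74.5),4)
```

```text
3.25 [0.45492578 0.03196493 0.13094853] [ 25.81382026   5.28003541 -36.58847428 113.73451438   3.45581935
  62.06553065 -27.23062444]
((454.39794921875, 27.47732925415039), (75.2361831665039, 22.03592872619629), 74.5150375366211) 0.07544980384596083
[-0.0012, 0.0006, 0.0237, -0.0002, -0.0004, 0.0024]
x 4
```

>>> {"fn": "arm_command", "kwargs": {
  "targets": [
    [0.085,0,0,0.0235,0,0,0],
    [0.085,0,0,0.0235,0,0,0],
    [0.085,0,0,0.0235,0,0,0],
    [0.085,0,0,0.0235,0,0,0],
    [0.085,0,0,0,0,0,0]
  ]
}}

```text
time_s: 3.72
position: [0.4534, 0.0245, 0.0339]
tool_rot: [[0.269, 0.963, -0.006], [0.963, -0.269, -0.0], [-0.002, -0.006, -1.0]]
ft_force: [-1.1, -1.4, -1.3]
grip_width: 0.995
gripper_force: 0.0
```

>>> {"fn": "arm_command", "kwargs": {
  "targets": [
    [0.005,0,0,0,0,0,0],
    [0.005,0,0,0,0,0,0],
    [0.005,0,0,0,0,0,0],
    [0.005,0,0,0,0,0,0],
    [0.005,0,0,0,0,0,0],
    [0.005,0,0,0,0,0,0],
    [0.005,0,0,0,0,0,0],
    [0.005,0,0,0,0,0,0]
  ],
  "newtons": 50
}}

```text
time_s: 4.38
position: [0.4563, 0.0257, 0.0379]
tool_rot: [[0.268, 0.963, 0.001], [0.963, -0.268, -0.0], [-0.0, 0.001, -1.0]]
ft_force: [-1.1, -0.2, 6.6]
grip_width: 0.251
gripper_force: 54.0
```

Run:
```python
from h import *
T,s=now(); print(s['time_s'],s['position'],s['joint_positions'],s['grip_width'],s['gripper_force'])
import numpy as np
o=np.array([.615,.0327]);S=lambda x,y:o+x*np.array([.99905,-.0436])+y*np.array([.0436,.99905])
up=T.copy(); up[2,3]+=.06
a=S(0,-.09); P=pose(*a,.10,-2.5); print(a); plan(up,P,17)
e=S(0,.125); print(e)
```

```text
4.3833 [0.45633453 0.02565808 0.03789458] [ 23.77564423  13.75175613 -35.22262555 118.34117781  10.23871215
  50.76395397 -32.70990852] 0.25068712052874514 54.03768181800842
[ 0.611076  -0.0572145]
[0.0045, 0.0102, -0.0001, 0.0001, -0.0, 0.079]
x 17
[0.62045    0.15758125]
```

>>> {"fn": "arm_command", "kwargs": {
  "targets": [
    [0.005,0,0,-0.012,0,0,0],
    [0.005,0,0,-0.012,0,0,0],
    [0.005,0,0,-0.012,0,0,0],
    [0.005,0,0,-0.012,0,0,0],
    [0.005,0,0,-0.012,0,0,0],
    [0.005,0.0045,0.0102,0,0,0,0.079],
    [0.005,0.0045,0.0102,0,0,0,0.079],
    [0.005,0.0045,0.0102,0,0,0,0.079],
    [0.005,0.0045,0.0102,0,0,0,0.079],
    [0.005,0.0045,0.0102,0,0,0,0.079],
    [0.005,0.0045,0.0102,0,0,0,0.079],
    [0.005,0.0045,0.0102,0,0,0,0.079]
  ]
}}

```text
time_s: 5.38
position: [0.5331, 0.0189, 0.0979]
tool_rot: [[0.736, 0.677, -0.0], [0.677, -0.736, 0.0], [0.0, -0.0, -1.0]]
ft_force: [-0.7, 0.1, -1.2]
grip_width: 0.251
gripper_force: 53.1
```

>>> {"fn": "arm_command", "kwargs": {
  "targets": [
    [0.005,0.0045,0.0102,0,0,0,0.079],
    [0.005,0.0045,0.0102,0,0,0,0.079],
    [0.005,0.0045,0.0102,0,0,0,0.079],
    [0.005,0.0045,0.0102,0,0,0,0.079],
    [0.005,0.0045,0.0102,0,0,0,0.079],
    [0.005,0.0045,0.0102,0,0,0,0.079],
    [0.005,0.0045,0.0102,0,0,0,0.079],
    [0.005,0.0045,0.0102,0,0,0,0.079],
    [0.005,0.0045,0.0102,0,0,0,0.079],
    [0.005,0.0045,0.0102,0,0,0,0.079],
    [0.005,0,0,0,0,0,0],
    [0.005,0,0,0,0,0,0]
  ]
}}

```text
time_s: 6.38
position: [0.611, -0.0566, 0.0976]
tool_rot: [[0.999, -0.042, -0.0], [-0.042, -0.999, 0.0], [-0.0, -0.0, -1.0]]
ft_force: [-0.4, 0.2, -1.9]
grip_width: 0.25
gripper_force: 53.1
```

Run:
```python
from h import *
T,s=now(); print(s['time_s'],s['position'],s['joint_positions'],s['grip_width'],s['gripper_force'],s['ft_force'])
plan(T,pose(.6111,-.0572,.041,-2.5),5)
im,d,_=shot('scene','s2');
```

```text
6.3833 [ 0.61100834 -0.0565955   0.09764309] [ 16.96317708  25.00623714 -20.11923113  93.41042354   9.35505222
  63.25402487 -98.02393585] 0.2500284031146747 53.09353172779083 [-0.44801726  0.17629374 -1.90153979]
[0.0, 0.0001, 0.0113, -0.0, 0.0, 0.0004]
x 5
```

View pics/s2.png

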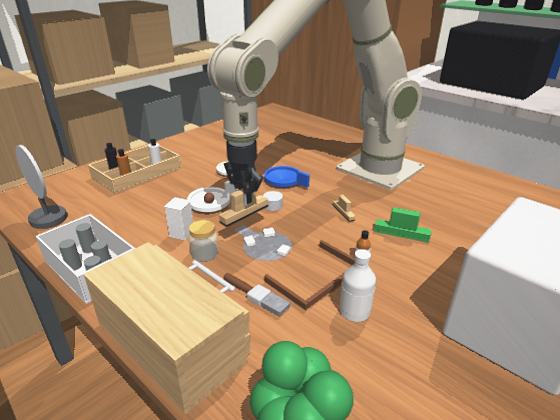

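The block is held level at (245,208), behind the bars at (250,240), (268,232) and (284,250). Next I lower it and sweep.

>>> {"fn": "arm_command", "kwargs": {
  "targets": [
    [0.005,0,0,0.0115,0,0,0],
    [0.005,0,0,0.0115,0,0,0],
    [0.005,0,0,0.0115,0,0,0],
    [0.005,0,0,0.0115,0,0,0],
    [0.005,0,0,0.0105,0,0,0],
    [0.005,0,0,0,0,0,0]
  ]
}}

```text
time_s: 6.93
position: [0.6102, -0.056, 0.0384]
tool_rot: [[0.999, -0.043, -0.002], [-0.043, -0.999, 0.001], [-0.002, -0.0, -1.0]]
ft_force: [0.3, 0.4, -1.3]
grip_width: 0.253
gripper_force: 53.2
```

>>> {"fn": "arm_command", "kwargs": {
  "targets": [
    [0.005,0,-0.004,0,0,0,0],
    [0.005,0,-0.008,0,0,0,0],
    [0.005,0,-0.01,0,0,0,0],
    [0.005,0,-0.01,0,0,0,0],
    [0.005,0,-0.01,0,0,0,0],
    [0.005,0,-0.01,0,0,0,0],
    [0.005,0,-0.01,0,0,0,0],
    [0.005,0,-0.01,0,0,0,0],
    [0.005,0,-0.01,0,0,0,0],
    [0.005,0,-0.01,0,0,0,0],
    [0.005,0,-0.01,0,0,0,0],
    [0.005,0,-0.01,0,0,0,0]
  ]
}}

```text
time_s: 7.93
position: [0.616, 0.0564, 0.0408]
tool_rot: [[0.999, -0.043, 0.0], [-0.043, -0.999, -0.0], [0.0, 0.0, -1.0]]
ft_force: [-1.2, -0.4, -2.4]
grip_width: 0.25
gripper_force: 53.1
```

>>> {"fn": "arm_command", "kwargs": {
  "targets": [
    [0.005,0,-0.01,0,0,0,0],
    [0.005,0,-0.01,0,0,0,0],
    [0.005,0,-0.01,0,0,0,0],
    [0.005,0,-0.01,0,0,0,0],
    [0.005,0,-0.01,0,0,0,0],
    [0.005,0,-0.01,0,0,0,0],
    [0.005,0,-0.008,0,0,0,0],
    [0.005,0,-0.006,0,0,0,0],
    [0.005,0,-0.004,0,0,0,0],
    [0.005,0,0,0,0,0,0]
  ]
}}

```text
time_s: 8.77
position: [0.6192, 0.1345, 0.0408]
tool_rot: [[0.999, -0.042, 0.0], [-0.042, -0.999, 0.0], [0.0, -0.0, -1.0]]
ft_force: [-0.2, 0.3, -0.8]
grip_width: 0.252
gripper_force: 53.1
```

Run:
```python
from h import *
T,s=now(); print(s['time_s'],s['position'],s['joint_positions'],s['grip_width'],s['gripper_force'],s['ft_force'])
plan(T,pose(.6204,.1576,.039,-2.5),4)
im,d,_=shot('scene'); cv2.imwrite('pics/s3.png',cv2.resize(im[180:330,180:400,::-1],(792,540)))
```

```text
8.7667 [0.61924793 0.13451697 0.04081192] [   0.47973104   31.29503312  -22.00596653   92.3591908    13.11230052
   58.89983507 -117.84396629] 0.25184544920815877 53.10051620006561 [-0.16698605  0.29011553 -0.84678504]
[0.0, -0.0058, 0.0005, -0.0001, 0.0, 0.0004]
x 4
```

View pics/s3.png

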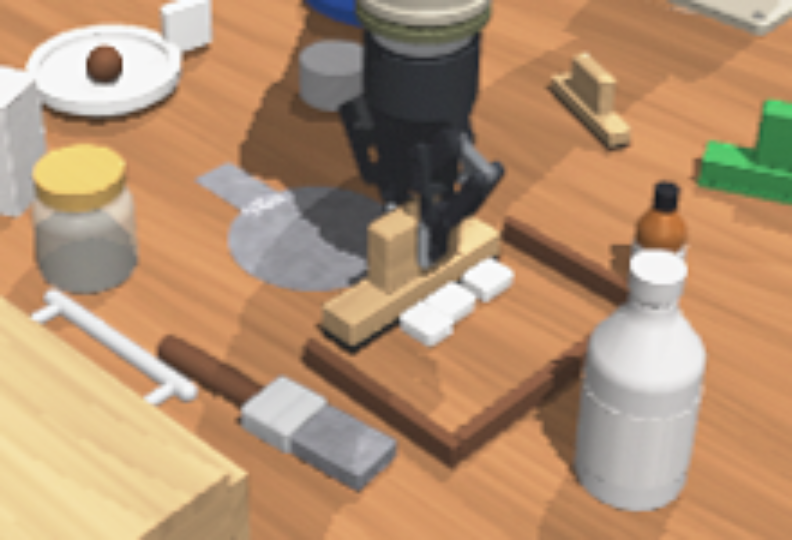

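All three bars lie in a row against the block at about (455,300), at the bay mouth. I push 24 mm further, set the block down and release.

>>> {"fn": "arm_command", "kwargs": {
  "targets": [
    [0.005,0,-0.005,0,0,0,0],
    [0.005,0,-0.008,0,0,0,0],
    [0.005,0,-0.007,0,0,0,0],
    [0.005,0,-0.004,0,0,0,0],
    [0.005,0,0,0,0,0,0],
    [0.005,0,0,0.0015,0,0,0],
    [0.005,0,0,0.0015,0,0,0],
    [0.005,0,0,0,0,0,0]
  ]
}}

```text
time_s: 9.48
position: [0.6205, 0.1569, 0.0377]
tool_rot: [[0.999, -0.044, 0.0], [-0.044, -0.999, -0.0], [0.0, 0.0, -1.0]]
ft_force: [0.8, 0.1, -2.0]
grip_width: 0.249
gripper_force: 53.2
```

>>> {"fn": "arm_command", "kwargs": {
  "targets": [
    [0.04,0,0,0,0,0,0],
    [0.085,0,0,0,0,0,0],
    [0.085,0,0,0,0,0,0],
    [0.085,0,0,0,0,0,0],
    [0.085,0,0,0,0,0,0],
    [0.085,0,0,-0.02,0,0,0],
    [0.085,0,0,-0.03,0,0,0],
    [0.085,0,0,-0.03,0,0,0],
    [0.085,0,0,-0.03,0,0,0],
    [0.085,0,0,0,0,0,0]
  ]
}}

```text
time_s: 10.32
position: [0.6232, 0.1585, 0.1547]
tool_rot: [[0.999, -0.043, 0.009], [-0.043, -0.999, 0.002], [0.009, -0.003, -1.0]]
ft_force: [0.8, -1.1, 0.6]
grip_width: 0.993
gripper_force: 0.0
```

Run:
```python
from h import *
T,s=now(); print(s['time_s'],s['position'],s['joint_positions'],s['grip_width'],s['ft_force'])
im,d,_=shot('wrist','w4'); W=cloud('wrist',d,s)
o=np.array([.615,.0327]);R=np.array([[.99905,-.0436],[.0436,.99905]])
hsv=cv2.cvtColor(im,cv2.COLOR_RGB2HSV)
L=(W[...,:2]-o)@R.T
def show(m,n):
    k,l=cv2.connectedComponents(m.astype(np.uint8))
    for i in range(1,k):
        if (l==i).sum()>150: print(n,(l==i).sum(),[np.round(x,1) for x in cv2.minAreaRect((L[l==i]*1000).astype(np.float32))])
show((W[...,2]>.009)&(W[...,2]<.02)&(hsv[...,1]<60),'bars')
show((W[...,2]>.07)&(W[...,2]<.08),'ridge'); show((W[...,2]>.022)&(W[...,2]<.03)&(hsv[...,1]>60),'foot')
plan(T,pose(.4988,-.2335,.13,-9.1),14)
```

```text
10.3167 [0.62323247 0.15845714 0.15470723] [  -0.57974881   25.54007353  -23.51944311   85.8375828    10.60551305
   70.27648107 -118.01963926] 0.9933281838461838 [ 0.83581588 -1.05510802  0.60656406]
bars 2255 [array([128.8, 158.7]), array([14. , 94.3]), np.float64(0.4)]
bars 432 [array([121.3, -59.6]), array([31.2,  4.5]), np.float64(30.7)]
bars 642 [array([ 32.9, 289.6]), array([63.7, 23.7]), np.float64(16.2)]
bars 2181 [array([  4.4, 157.2]), array([53.7, 29.9]), np.float64(0.5)]
bars 933 [array([-46.8, 154.2]), array([24.2, 29.4]), np.float64(89.8)]
bars 220 [array([-123.2,  203.5]), array([32.2, 10.4]), np.float64(59.7)]
bars 341 [array([-140.8, -114.6]), array([ 7. , 30.3]), np.float64(59.4)]
ridge 1069 [array([ 25.4, 285.7]), array([18.6, 60.2]), np.float64(87.4)]
ridge 3685 [array([  1.1, 124.4]), array([73.8, 22.1]), np.float64(0.0)]
ridge 265 [array([-129.8,  208.6]), array([17.7,  9.3]), np.float64(68.7)]
foot 3331 [array([  0.3, 124.4]), array([150. ,  30.1]), np.float64(0.0)]
[-0.0061, 0.0287, 0.0017, -0.0002, -0.0006, 0.0083]
x 14
```

View pics/w4.png

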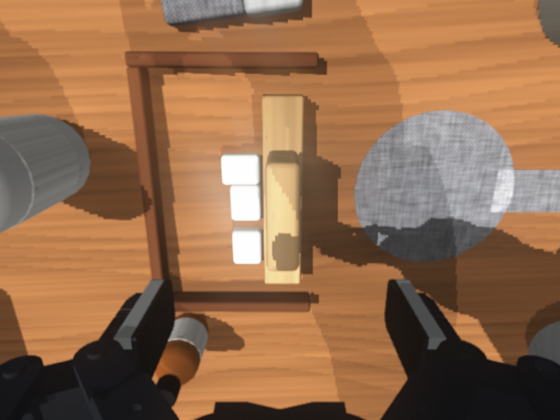

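Bars at (240,200) and block at (283,190) are as wanted: bars at y≈155 mm, block standing at y≈124 mm. On to the dish.

>>> {"fn": "arm_command", "kwargs": {
  "targets": [
    [0.085,-0.0061,0.0287,0.0017,0,0,0.0083],
    [0.085,-0.0061,0.0287,0.0017,0,0,0.0083],
    [0.085,-0.0061,0.0287,0.0017,0,0,0.0083],
    [0.085,-0.0061,0.0287,0.0017,0,0,0.0083],
    [0.085,-0.0061,0.0287,0.0017,0,0,0.0083],
    [0.085,-0.0061,0.0287,0.0017,0,0,0.0083],
    [0.085,-0.0061,0.0287,0.0017,0,0,0.0083],
    [0.085,-0.0061,0.0287,0.0017,0,0,0.0083],
    [0.085,-0.0061,0.0287,0.0017,0,0,0.0083],
    [0.085,-0.0061,0.0287,0.0017,0,0,0.0083],
    [0.085,-0.0061,0.0287,0.0017,0,0,0.0083],
    [0.085,-0.0061,0.0287,0.0017,0,0,0.0083]
  ]
}}

```text
time_s: 11.37
position: [0.5158, -0.1803, 0.1264]
tool_rot: [[0.99, -0.143, -0.001], [-0.143, -0.99, 0.0], [-0.001, -0.0, -1.0]]
ft_force: [1.3, -0.6, 0.1]
grip_width: 0.996
gripper_force: 0.0
```

>>> {"fn": "arm_command", "kwargs": {
  "targets": [
    [0.085,-0.0061,0.0287,0.0017,0,0,0.0083],
    [0.085,-0.0061,0.0287,0.0017,0,0,0.0083],
    [0.085,0,0,0,0,0,0],
    [0.085,0,0,0,0,0,0],
    [0.085,0,0,0,0,0,0]
  ]
}}

```text
time_s: 11.78
position: [0.4964, -0.2333, 0.1234]
tool_rot: [[0.987, -0.158, -0.001], [-0.158, -0.987, 0.001], [-0.001, -0.001, -1.0]]
ft_force: [0.3, 0.8, 0.6]
grip_width: 0.994
gripper_force: 0.0
```

Run:
```python
from h import *
T,s=now(); print(s['time_s'],s['position'],s['tool_rot'],s['joint_positions'])
im,d,_=shot('wrist','w5'); W=cloud('wrist',d,s)
hsv=cv2.cvtColor(im,cv2.COLOR_RGB2HSV)
m=(W[...,2]>.05)&(W[...,2]<.066)&(hsv[...,1]<60)&(np.hypot(W[...,0]-.503,W[...,1]+.234)<.045)
print(cv2.minAreaRect((W[m][:,:2]*1000).astype(np.float32)),np.median(W[m][:,2]))
plan(T,pose(.4988,-.2335,.13,-9.1),2)
```

```text
11.7833 [ 0.49640595 -0.23331993  0.12338929] [[ 9.87376065e-01 -1.58392256e-01 -6.32616056e-04]
 [-1.58391774e-01 -9.87376059e-01  7.50909361e-04]
 [-7.43568176e-04 -6.41228751e-04 -9.99999518e-01]] [ 31.17724027  15.1144616  -12.34843033 102.3967971    3.55859641
  62.91626257 -81.49459854]
((502.40740966796875, -233.6339874267578), (11.565958023071289, 45.881858825683594), 80.50617218017578) 0.05746252369179676
[0.0012, -0.0001, -0.0033, -0.0003, 0.0004, -0.0001]
x 2
```

View pics/w5.png

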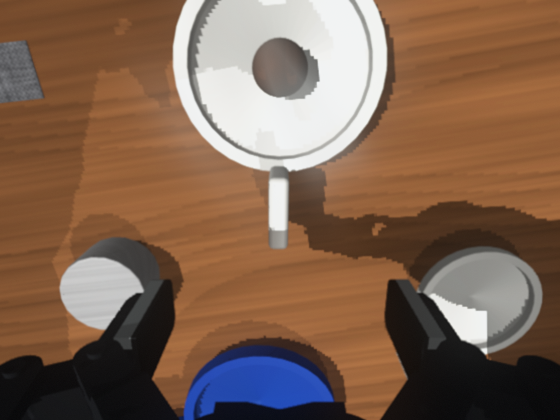

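The view shows the dish handle centred between the fingers at (279,210), with the ball in the middle. Now I descend, grip and lift gently.

>>> {"fn": "arm_command", "kwargs": {
  "targets": [
    [0.085,0.001,0,0.02,0,0,0],
    [0.085,0,0,0.025,0,0,0],
    [0.085,0,0,0.025,0,0,0],
    [0.085,0,0,0.02,0,0,0],
    [0.085,0,0,0.01,0,0,0],
    [0.085,0,0,0,0,0,0],
    [0.085,0,0,0,0,0,0]
  ]
}}

```text
time_s: 12.42
position: [0.4979, -0.2335, 0.0243]
tool_rot: [[0.988, -0.158, -0.0], [-0.158, -0.988, 0.0], [-0.0, -0.0, -1.0]]
ft_force: [0.5, 0.1, 0.2]
grip_width: 1.0
gripper_force: 0.0
```

>>> {"fn": "arm_command", "kwargs": {
  "targets": [
    [0.05,0,0,0,0,0,0],
    [0.03,0,0,0,0,0,0],
    [0.022,0,0,0,0,0,0],
    [0.017,0,0,0,0,0,0],
    [0.014,0,0,0,0,0,0],
    [0.012,0,0,0,0,0,0],
    [0.009,0,0,0,0,0,0],
    [0,0,0,0,0,0,0],
    [0,0,0,0,0,0,0],
    [0,0,0,0,0,0,0],
    [0,0,0,0,0,0,0]
  ],
  "newtons": 100
}}

```text
time_s: 13.33
position: [0.4976, -0.2343, 0.0244]
tool_rot: [[0.987, -0.159, 0.0], [-0.159, -0.987, -0.0], [0.0, 0.0, -1.0]]
ft_force: [-1.3, 0.6, 6.2]
grip_width: 0.125
gripper_force: 97.4
```

Run:
```python
from h import *
T,s=now(); print(s['time_s'],s['position'],s['tool_rot'],s['grip_width'],s['gripper_force'],s['ft_force'])
shot('top')
print(nets.spot_point('ball_center','top'),nets.spot_point('dish','top'))
```

```text
13.3333 [ 0.49761841 -0.23427485  0.02440419] [[ 9.87335797e-01 -1.58644044e-01  3.02373024e-04]
 [-1.58643992e-01 -9.87335833e-01 -1.88870603e-04]
 [ 3.28506918e-04  1.38509043e-04 -9.99999936e-01]] 0.12548925333196675 97.37445116043091 [-1.32649399  0.60152741  6.23125478]
[{'xyz': [0.5836, -0.2531, 0.0271], 'score': 0.63}, {'xyz': [0.6558, 0.3469, 0.0011], 'score': 0.53}] [{'xyz': [0.5835, -0.2488, 0.0008], 'score': 0.9}, {'xyz': [0.3111, -0.1841, 0.0009], 'score': 0.6}, {'xyz': [0.7386, -0.1814, -0.0022], 'score': 0.59}]
```

>>> {"fn": "arm_command", "kwargs": {
  "targets": [
    [0,0,0,-0.002,0,0,0],
    [0,0,0,-0.004,0,0,0],
    [0,0,0,-0.006,0,0,0],
    [0,0,0,-0.008,0,0,0],
    [0,0,0,-0.01,0,0,0],
    [0,0,0,-0.01,0,0,0],
    [0,0,0,-0.01,0,0,0],
    [0,0,0,-0.01,0,0,0],
    [0,0,0,-0.01,0,0,0],
    [0,0,0,-0.01,0,0,0],
    [0,0,0,-0.008,0,0,0],
    [0,0,0,-0.006,0,0,0]
  ]
}}

```text
time_s: 14.48
position: [0.4978, -0.2343, 0.1193]
tool_rot: [[0.987, -0.159, 0.001], [-0.159, -0.987, -0.0], [0.001, 0.0, -1.0]]
ft_force: [0.5, -0.9, -2.5]
grip_width: 0.125
gripper_force: 97.5
```

>>> {"fn": "arm_command", "kwargs": {
  "targets": [
    [0,0,0,-0.004,0,0,0],
    [0,0,0,-0.002,0,0,0],
    [0,0,0,0,0,0,0],
    [0,0,0,0,0,0,0],
    [0,0,0,0,0,0,0]
  ]
}}

```text
time_s: 14.9
position: [0.4972, -0.2341, 0.1235]
tool_rot: [[0.987, -0.159, -0.001], [-0.159, -0.987, 0.0], [-0.001, -0.0, -1.0]]
ft_force: [-0.1, -1.2, -2.1]
grip_width: 0.126
gripper_force: 97.4
```

```bash
cat >> h.py <<'E'
def dishcheck(s,name=None,z0=.1):
    im,d,_=shot('top',name); W=cloud('top',d,s); hsv=cv2.cvtColor(im,cv2.COLOR_RGB2HSV)
    R=np.array(s['tool_rot']); c0=np.array(s['position'])+R[:,0]*.088
    near=np.hypot(W[...,0]-c0[0],W[...,1]-c0[1])<.085
    rho=np.hypot(W[...,0]-c0[0],W[...,1]-c0[1])
    rim=near&(W[...,2]>z0+.019)&(W[...,2]<z0+.034)&(hsv[...,1]<50)&(rho>.05)&(rho<.07); P=W[rim]
    A=np.c_[P[:,:2]-c0[:2],np.ones(len(P))]; k=np.linalg.lstsq(A,P[:,2],rcond=None)[0]
    c,r=cv2.minEnclosingCircle((P[:,:2]*1000).astype(np.float32))
    b=(rho<.04)&(W[...,2]>z0+.02)&(hsv[...,2]<140)&(hsv[...,1]>70); q=W[b]
    print('rim',len(P),np.round(c,1),round(r,1),'z',k[2],'slope',k[:2],'expected ctr',c0[:2],'ball',b.sum(),q.mean(0),np.nanmax(q[:,2]))
E
python3 - <<'E'
from h import *
T,s=now(); print(s['time_s'],s['position'],s['joint_positions'],s['grip_width'],s['gripper_force'],s['ft_force'])
dishcheck(s,'t6')
# end pose: handle along station -y -> tool x along +y station, yaw 87.5; TCP at S(0,-.088)
plan(T,pose(.615-.088*.0436,.0327-.088*.999,T[2,3],87.5),42,6)
E
```

```text
14.9 [ 0.49716234 -0.23410564  0.1234749 ] [ 31.17804433  15.22647255 -12.32637624 102.243939     3.60521967
  62.96136872 -81.50231967] 0.1259822204220668 97.44551181793213 [-0.13947908 -1.18777586 -2.10243495]
rim 464 [ 585.5 -247.1] 64.1 z 0.12448269833409721 slope [-0.0021732   0.00762295] expected ctr [ 0.58404725 -0.24807008] ball 166 [ 0.5821637  -0.24483802  0.13509807] 0.14404104020339698
[0.0009, -0.0003, -0.0, -0.0, 0.0, -0.0067]
[0.0018, -0.0006, -0.0, -0.0, 0.0, -0.0134]
[0.0027, -0.0009, -0.0, -0.0, 0.0, -0.0201]
[0.0036, -0.0012, -0.0, -0.0, 0.0, -0.0268]
[0.0045, -0.0016, -0.0, -0.0, 0.0, -0.0335]
[0.0054, -0.0019, -0.0, -0.0, 0.0, -0.0402]
[0.0063, -0.0022, -0.0, -0.0, 0.0, -0.0468]
[0.0063, -0.0022, -0.0, -0.0, 0.0, -0.0468]
[0.0063, -0.0022, -0.0, -0.0, 0.0, -0.0468]
[0.0063, -0.0022, -0.0, -0.0, 0.0, -0.0468]
[0.0063, -0.0022, -0.0, -0.0, 0.0, -0.0468]
[0.0063, -0.0022, -0.0, -0.0, 0.0, -0.0468]
[0.0063, -0.0022, -0.0, -0.0, 0.0, -0.0468]
[0.0063, -0.0022, -0.0, -0.0, 0.0, -0.0468]
[0.0063, -0.0022, -0.0, -0.0, 0.0, -0.0468]
[0.0063, -0.0022, -0.0, -0.0, 0.0, -0.0
[... 448 characters left out ...]
0063, -0.0022, -0.0, -0.0, 0.0, -0.0468]
[0.0063, -0.0022, -0.0, -0.0, 0.0, -0.0468]
[0.0063, -0.0022, -0.0, -0.0, 0.0, -0.0468]
[0.0063, -0.0022, -0.0, -0.0, 0.0, -0.0468]
[0.0063, -0.0022, -0.0, -0.0, 0.0, -0.0468]
[0.0063, -0.0022, -0.0, -0.0, 0.0, -0.0468]
[0.0063, -0.0022, -0.0, -0.0, 0.0, -0.0468]
[0.0063, -0.0022, -0.0, -0.0, 0.0, -0.0468]
[0.0063, -0.0022, -0.0, -0.0, 0.0, -0.0468]
[0.0063, -0.0022, -0.0, -0.0, 0.0, -0.0468]
[0.0054, -0.0019, -0.0, -0.0, 0.0, -0.0402]
[0.0045, -0.0016, -0.0, -0.0, 0.0, -0.0335]
[0.0036, -0.0012, -0.0, -0.0, 0.0, -0.0268]
[0.0027, -0.0009, -0.0, -0.0, 0.0, -0.0201]
[0.0018, -0.0006, -0.0, -0.0, 0.0, -0.0134]
[0.0009, -0.0003, -0.0, -0.0, 0.0, -0.0067]
```

View pics/t6.png

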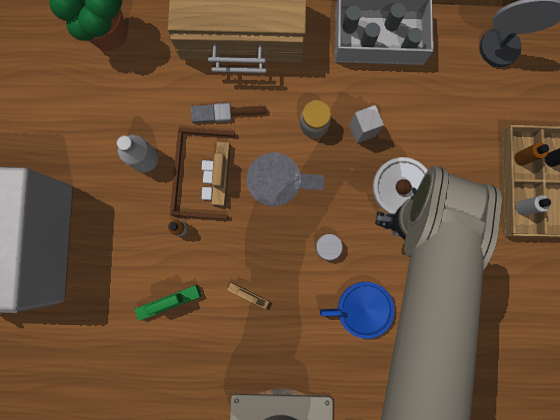

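The dish is lifted level, with the ball centred at (403,186). A combined arc would swing the dish near the carton and jar, so I translate straight to the mat first, then rotate about the dish centre.

Run:
```python
from h import *
T,s=now(); D=.0885
c=T[:3,3]+T[:3,0]*D; dv=T[:3,:3].T@np.array([.615-c[0],.0327-c[1],0]); print(dv, 'x20 eq',dv/20)
yaw=np.rad2deg(np.arctan2(T[1,0],T[0,0])); print(yaw, 'turn',np.deg2rad(87.5-yaw))
for a in (.015,.03,.045,.06):
    print(a, np.round(-np.array([D*np.cos(a)-D,-D*np.sin(a),0]),4))  # shift for az=-a
```

```text
[-1.45258138e-02 -2.82139695e-01  7.07651916e-05] x20 eq [-7.26290688e-04 -1.41069848e-02  3.53825958e-06]
-9.13096408261099 turn 1.6865284826179436
0.015 [ 0.      0.0013 -0.    ]
0.03 [ 0.      0.0027 -0.    ]
0.045 [ 0.0001  0.004  -0.    ]
0.06 [ 0.0002  0.0053 -0.    ]
```

>>> {"fn": "arm_command", "kwargs": {
  "targets": [
    [0,0,-0.003,0,0,0,0],
    [0,0,-0.006,0,0,0,0],
    [0,-0.0005,-0.009,0,0,0,0],
    [0,-0.0006,-0.012,0,0,0,0],
    [0,-0.0008,-0.0148,0,0,0,0],
    [0,-0.0008,-0.0148,0,0,0,0],
    [0,-0.0008,-0.0148,0,0,0,0],
    [0,-0.0008,-0.0148,0,0,0,0],
    [0,-0.0008,-0.0148,0,0,0,0],
    [0,-0.0008,-0.0148,0,0,0,0],
    [0,-0.0008,-0.0148,0,0,0,0],
    [0,-0.0008,-0.0148,0,0,0,0]
  ]
}}

```text
time_s: 15.95
position: [0.5136, -0.0843, 0.1241]
tool_rot: [[0.988, -0.157, 0.0], [-0.157, -0.988, 0.0], [0.0, -0.0, -1.0]]
ft_force: [-0.3, 0.1, -1.4]
grip_width: 0.126
gripper_force: 97.5
```

>>> {"fn": "arm_command", "kwargs": {
  "targets": [
    [0,-0.0008,-0.0148,0,0,0,0],
    [0,-0.0008,-0.0148,0,0,0,0],
    [0,-0.0008,-0.0148,0,0,0,0],
    [0,-0.0008,-0.0148,0,0,0,0],
    [0,-0.0008,-0.0148,0,0,0,0],
    [0,-0.0008,-0.0148,0,0,0,0],
    [0,-0.0008,-0.0148,0,0,0,0],
    [0,-0.0006,-0.012,0,0,0,0],
    [0,-0.0005,-0.009,0,0,0,0],
    [0,0,-0.006,0,0,0,0],
    [0,0,-0.003,0,0,0,0],
    [0,0,0,0,0,0,0]
  ]
}}

```text
time_s: 16.95
position: [0.5282, 0.0471, 0.124]
tool_rot: [[0.987, -0.158, 0.0], [-0.158, -0.987, 0.0], [0.0, -0.0, -1.0]]
ft_force: [-0.9, -0.1, -1.3]
grip_width: 0.124
gripper_force: 97.5
```

>>> {"fn": "arm_command", "kwargs": {
  "targets": [
    [0,0,0,0,0,0,0],
    [0,0,0.0013,0,0,0,-0.015],
    [0,0,0.0027,0,0,0,-0.03],
    [0,0.0001,0.004,0,0,0,-0.045],
    [0,0.0002,0.0053,0,0,0,-0.06],
    [0,0.0002,0.0053,0,0,0,-0.06],
    [0,0.0002,0.0053,0,0,0,-0.06],
    [0,0.0002,0.0053,0,0,0,-0.06],
    [0,0.0002,0.0053,0,0,0,-0.06],
    [0,0.0002,0.0053,0,0,0,-0.06],
    [0,0.0002,0.0053,0,0,0,-0.06],
    [0,0.0002,0.0053,0,0,0,-0.06]
  ]
}}

```text
time_s: 17.95
position: [0.5346, -0.0041, 0.124]
tool_rot: [[0.916, 0.401, -0.0], [0.401, -0.916, -0.0], [-0.0, 0.0, -1.0]]
ft_force: [0.5, -0.4, -1.8]
grip_width: 0.128
gripper_force: 97.5
```

Run:
```python
from h import *
T,s=now(); print(s['time_s'],s['position'],s['joint_positions'],s['grip_width'],s['gripper_force'],s['ft_force'],T[:3,3]+T[:3,0]*.0885)
dishcheck(s)
```

```text
17.95 [ 0.53462403 -0.00412394  0.1239886 ] [ 17.7175186   14.6941608  -25.16217166 103.82228105   6.98090308
  63.0072148  -76.23547637] 0.1276972897395544 97.47804522514343 [ 0.53483813 -0.44004947 -1.79397284] [0.61568145 0.03139993 0.12396394]h.py:43: RuntimeWarning: Mean of empty slice.
  print('rim',len(P),np.round(c,1),round(r,1),'z',k[2],'slope',k[:2],'expected ctr',c0[:2],'ball',b.sum(),q.mean(0),np.nanmax(q[:,2]))
  ret = um.true_divide(
Traceback (most recent call last):
  File "h.py", line 43, in dishcheck
    print('rim',len(P),np.round(c,1),round(r,1),'z',k[2],'slope',k[:2],'expected ctr',c0[:2],'ball',b.sum(),q.mean(0),np.nanmax(q[:,2]))
                                                                                                                      ~~~~~~~~~^^^^^^^^
ValueError: zero-size array to reduction operation fmax which has no identity
```

Run:
```python
from h import *
shot('wrist','w7')
```

```text
(no output)
```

View pics/w7.png

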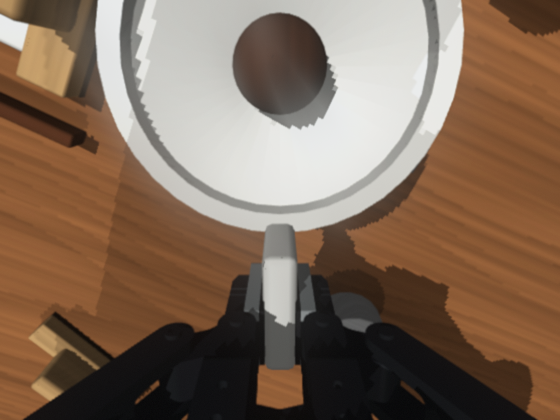

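The ball is in the middle of the dish at (280,63) and the handle is firmly held. I continue the turn.

>>> {"fn": "arm_command", "kwargs": {
  "targets": [
    [0,0,0.0013,0,0,0,-0.015],
    [0,0,0.0027,0,0,0,-0.03],
    [0,0.0001,0.004,0,0,0,-0.045],
    [0,0.0002,0.0053,0,0,0,-0.06],
    [0,0.0002,0.0053,0,0,0,-0.06],
    [0,0.0002,0.0053,0,0,0,-0.06],
    [0,0.0002,0.0053,0,0,0,-0.06],
    [0,0.0002,0.0053,0,0,0,-0.06],
    [0,0.0002,0.0053,0,0,0,-0.06],
    [0,0.0002,0.0053,0,0,0,-0.06],
    [0,0.0002,0.0053,0,0,0,-0.06],
    [0,0.0002,0.0053,0,0,0,-0.06]
  ]
}}

```text
time_s: 19.05
position: [0.5714, -0.0438, 0.124]
tool_rot: [[0.504, 0.864, 0.0], [0.864, -0.504, -0.0], [-0.0, 0.0, -1.0]]
ft_force: [0.3, -0.5, -1.1]
grip_width: 0.122
gripper_force: 97.5
```

>>> {"fn": "arm_command", "kwargs": {
  "targets": [
    [0,0.0002,0.0053,0,0,0,-0.06],
    [0,0.0002,0.0053,0,0,0,-0.06],
    [0,0.0002,0.0053,0,0,0,-0.06],
    [0,0.0002,0.0053,0,0,0,-0.06],
    [0,0.0002,0.0053,0,0,0,-0.06],
    [0,0.0002,0.0053,0,0,0,-0.06],
    [0,0.0001,0.004,0,0,0,-0.045],
    [0,0.0001,0.0032,0,0,0,-0.0365],
    [0,0,0.0027,0,0,0,-0.03],
    [0,0,0.0013,0,0,0,-0.015],
    [0,0,0,0,0,0,0],
    [0,0,0,0,0,0,0]
  ]
}}

```text
time_s: 20.05
position: [0.6121, -0.0554, 0.124]
tool_rot: [[0.045, 0.999, -0.0], [0.999, -0.045, -0.0], [-0.0, -0.0, -1.0]]
ft_force: [-0.1, -1.0, -2.6]
grip_width: 0.126
gripper_force: 97.5
```

>>> {"fn": "arm_command", "kwargs": {
  "targets": [
    [0,0,0,0,0,0,0],
    [0,0,0,0,0,0,0],
    [0,0,0,0,0,0,0],
    [0,0,0,0,0,0,0],
    [0,0,0,0,0,0,0],
    [0,0,0,0,0,0,0],
    [0,0,0,0,0,0,0],
    [0,0,0,0,0,0,0]
  ]
}}

```text
time_s: 20.72
position: [0.6122, -0.0555, 0.124]
tool_rot: [[0.044, 0.999, 0.0], [0.999, -0.044, -0.0], [-0.0, 0.0, -1.0]]
ft_force: [-0.5, -0.4, -1.9]
grip_width: 0.126
gripper_force: 97.5
```

Run:
```python
from h import *
T,s=now(); print(s['time_s'],s['position'],s['tool_rot'][:,0],s['gripper_force'],T[:3,3]+T[:3,0]*.0885,np.abs(s['joint_velocities']).max())
a,_,_=shot('scene'); b,d,_=shot('wrist'); W=cloud('wrist',d,s)
hsv=cv2.cvtColor(b,cv2.COLOR_RGB2HSV); c=T[:3,3]+T[:3,0]*.0885
rho=np.hypot(W[...,0]-c[0],W[...,1]-c[1])
P=W[(rho>.058)&(rho<.068)&(W[...,2]>.118)&(W[...,2]<.135)&(hsv[...,1]<60)]
k=np.linalg.lstsq(np.c_[P[:,:2]-c[:2],np.ones(len(P))],P[:,2],rcond=None)[0]; print('rim plane',k)
q=W[(rho<.03)&(W[...,2]>.135)]; print('ball top',q.mean(0),len(q))
cv2.imwrite('pics/f8.png',np.vstack([a[140:330,130:410,::-1],cv2.resize(b[...,::-1],(280,210))]))
```

```text
20.7167 [ 0.6122476  -0.05553382  0.12400123] [ 4.37503137e-02  9.99042492e-01 -9.99408390e-05] 97.49095559120178 [0.6161195  0.03288144 0.12399238] 0.10557007491322118
rim plane [-7.65274442e-05 -8.40231946e-03  1.25088796e-01]
ball top [0.61515484 0.0326742  0.13798263] 4729
```

View pics/f8.png

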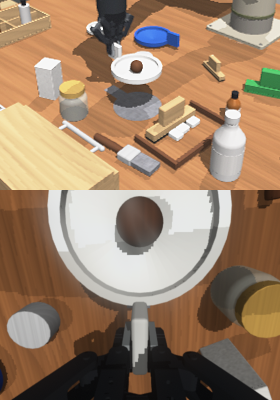

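The dish is at (137,68), above the mat, level and still with the ball centred. The handle lies along the tongue, the bars are in the bay and the block is standing. Handing in.

```bash
python3 -c "
from bench import job
print(job.hand_in())"
```

```text
the job is handed in; nothing more can be done
None
```

Job handed in at about 21 s, with no verdict returned: the bars are in the bay, the block is let go and upright clear of the mat, and the dish is held still and level about 10 cm above the mat, handle along the tongue and ball centred.

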